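# Fetch the nail tray from the bolted double-door cabinet

## Robot

A 6-joint arm with a two-finger parallel gripper is mounted at the origin on the work surface. World frame = base frame: x ahead of the robot, y to its left, z up, the work surface at z = 0. Lengths are in m, angles in rad, forces in N, time in s.
With the tool pointing down it reaches from about 0.35 to 0.85 m from the base axis. Payload 8.1 kg.
Tool frame: the origin (TCP) lies at the centre of the arm's flange, where the gripper is bolted on; the fingertips stand 186 mm ahead of it and the grasp point (between the pads) lies 167 mm ahead of it; z points along the fingers, y is the line along which they close (so a half turn about z gives the same grasp; the last joint's range is limited). The gripper opens to 93 mm and grips with 3 to 60 N. Pads are 15 mm wide; open, the fingers measure 128 mm over their backs; the gripper's body (75 mm by 188 mm) begins 65 mm behind the grasp point.
Start: joints at [-1.357, 0.13, 1.488, -0, 1.523, -0.085], TCP at [0.177, -0.573, 0.405] pointing down, gripper open.
Joint ranges: [-2.96, 2.96], [-0.89, 2.26], [0.02, 2.5], [-1.34, 4.48], [0, 2.73], [-2.66, 2.66]. Speed limits (rad/s): [2.39, 2.39, 2.79, 3.14, 3.14, 3.14].

## Interface

Orientations are given as a rotation vector (axis times angle).
In Python, from plant import read_state, read_camera, camera_params, robot gives the robot as it stands.
- The arm moves only by the tool carry_out, never from a script. Its argument "targets" is a list of rows, each an object of numbers: "hand": the opening in per cent of the stroke, from 0 (shut) to 100 (fully open); "x", "y", "z": the shift along the tool's x, y, z in m; "ax", "ay", "az": the turn, a rotation vector about the tool's x, y, z in rad. In form: [{"hand": .., "x": .., "y": .., "z": .., "ax": .., "ay": .., "az": ..}, ...]. A call has 1 to 8 rows; each row is the pose to reach, as a shift and turn from the pose commanded when the call began, along the tool's axes at that moment; what a row does not reach only later rows make up. A row lasts 1/8 s, in which the tool goes at most 62.5 mm and 10.7 degrees, less where a joint would pass 70% of its speed; a pose out of reach is approached as far as the arm can. A call with a gripper value outside its range is refused whole. The fingers move at their own pace and stop on an object; "newtons" is the grip in N (left out, the last holds). Time passes only in rows, so rows that repeat a pose let the fingers close. It gives the time, the measured TCP pose, the force, the opening and the grip force at its end, in the units of the state.
- read_state(): the state, without advancing time (a new reading comes with each control period).
- read_camera(name): name is "scene" or "top" or "wrist"; returns (picture, depth): 400x640x3 uint8, blue, green, red; 400x640 float32, m along the optical axis (not along the pixel's ray), 0 where there is no reading.
- camera_params(name): a dict with "fx", "fy", "cx", "cy" (pixels), "position" and "rotation" of the camera in the world. Camera axes: x right, y up, looking along -z (the intrinsics and any distortion apply to the point x, -y, -z); pixel columns grow to the right and rows downward; lengths in m; the calibration is good to about 2 mm. The wrist camera is an equidistant fisheye: a pixel r from the principal point sees the ray r / f radians off the axis. A picture is of the moment at which its call begins: read the wrist's pose just before it. camera_params takes no time and is no camera call; for the wrist camera it gives the pose at the moment of the call.
- robot.close_job(): hands the job in; it is judged then, once.
The state is a dict: "t": time; "q": joint angles; "dq": joint speeds; "joint_torque": joint torques, N m; "tool_pos": TCP position; "orientation": TCP orientation; "force": force on the tool from outside, world axes, zero at the start; "wrist_torque": the same for the moment, N m; "opening": finger opening in m; "gripper_force": force on a finger pad.
Only numpy, scipy, OpenCV 4.12 (cv2) and the standard library are available. Lean on these libraries where they do the work, as an engineer would, in place of code of your own. Each camera call takes 0.05 s, during which the arm holds its last target. There are 200 camera calls.

## Task

Bring out the teal nail tray from the white double-door cabinet: push down the red bolt knob, swing the left leaf (the one with the bolt) wide open, then the right leaf that it overlaps, both until they stand about square to the front or farther, and pull the tray forward by its black handle until more than half of it stands out in front of the doorway, still flat on the wooden base board and with the hook case in it. Leave the things on and around the cabinet where they are and let go of everything at the end.

Things in the scene. Friction and masses are not known exactly. Their poses are not given: they have to be found in the camera images.
- cabinet: White cabinet, fixed, 410 mm wide, 220 mm deep, 336 mm high. Origin: middle of the doorway plane, at table height; x points into the cabinet (away from the robot), y to its left as the robot sees it, z up. Two leaves close the doorway from z = 68 to 314 mm, each 194 mm wide, 14 mm thick, outer faces 14 mm in front of the origin
- top_edge (a point): Middle of the lower front edge of the top board, 320 mm above the table, 45 mm in front of the origin. The board (16 mm thick) juts out over bolt and close to the handles, so an upright gripper strikes it at the handles: come from the front, tool leaning about 35 degrees from vertical. A steel bolt keeper hangs 16 mm below it, 30 mm left of the middle
- board_edge (a point): Middle of the upper front edge of the wooden base board, 63 mm above the table. The board (18 mm thick, on a dark plinth), 410 mm wide, runs from here (190 mm in front of the doorway) to the cabinet's back; tray and leaves move over it
- leaf_left (a joint): Opening angle of the left (+y) leaf, the bolted one: 0 shut, grows as its free edge swings out towards the robot, 1.57 square to the front, stop at 1.9. It stays where it is left (friction 0.06 N m). An aluminium strip on its free edge laps 18 mm over the front of the right leaf and holds that shut
- leaf_right (a joint): Opening angle of the right (-y) leaf, the overlapped one: 0 shut, grows as its free edge swings out towards the robot, 1.57 square to the front, stop at 1.9. It stays where it is left (friction 0.06 N m). No bolt of its own
- bolt (a joint): Travel of the bolt on the left leaf in m: 0 fully up (shot), 0.030 fully down (stop). Starts 0 to 0.005. Above 0.016 it is clear of the keeper and the left leaf is free. It moves straight down under about 3 N plus hand speed and stays where it is left
- bolt_knob (a point): Point on the upper side of the red bolt knob, a level round rod 14 mm thick that sticks out towards the robot from the left leaf; the point is 49 mm in front of the leaf's face, 15 mm from the knob's free end, 250 mm above the table when the bolt is fully up, 30 mm left of the doorway's middle. Travels with bolt and leaf
- leaf_left_handle (a point): Middle of the left leaf's handle: an upright round steel bar 10 mm thick and 90 mm long, 45 mm clear in front of the leaf's face, joined to it by a stub at each end; at height 212 mm. 100 mm left of the doorway's middle when shut. Travels with the leaf
- leaf_right_handle (a point): Middle of the right leaf's handle, same as the left one: upright bar 10 mm thick, 90 mm long, 45 mm in front of the face, height 212 mm. 100 mm right of the doorway's middle when shut. Travels with the leaf
- leaf_left_hinge (a point): Point on the left leaf's upright hinge axis, 7 mm in front of the cabinet's origin and 195 mm left of it, at height 212 mm
- leaf_right_hinge (a point): Point on the right leaf's upright hinge axis, 7 mm in front of the cabinet's origin and 195 mm right of it, at height 212 mm
- tray: Teal nail tray, loose, open at the top, 120 mm deep (x), 250 mm wide (y), walls 45 mm high and 4 mm thick, 0.3 to 0.55 kg with contents, on the base board in the shut cabinet, centre 115 to 130 mm behind the cabinet's origin. Origin: centre of its underside; axes as the cabinet's when straight. It slides on the board
- tray_handle (a point): Middle of the tray's handle: an upright black round bar 10 mm thick, 63 mm long, 35 mm clear in front of the tray's front wall, 95 mm in front of the tray's origin, 45 mm above its underside; bar runs from 12 to 75 mm above the underside, with a stub at each end. Under the top board too: reach it along a slanted line from the front
- hook_case: Flat clear plastic hook case with orange lid, 62 x 87 x 25 mm, lying loose in the left compartment of the tray. Origin: centre of its underside
- paperweight: Bystander: green glass paperweight, a dome 76 mm across and 46 mm high, standing on the cabinet's top. Origin: centre of its underside, z up
- rail_slider: Bystander: chrome picture rail slider, 30 x 90 x 24 mm with a small hook rising to 45 mm, lying on the cabinet's top. Origin: centre of its underside, z up
- screwdriver: Bystander: screwdriver 190 mm long lying on the table to one side. Origin: on its underside; x runs along it towards the tip
- level: Bystander: yellow spirit level, 200 x 22 x 45 mm, standing on its long edge on the table to one side. Origin: centre of its underside, x along its length
- screw_jar: Bystander: closed jar, 64 mm across, 85 mm high, standing on the table to one side. Origin: centre of its underside
- wax_tin: Bystander: round tin, 80 mm across, 50 mm high, standing on the table to one side. Origin: centre of its underside

How it is judged:
By the outcome, as a careful person would: the job done as asked, in the order asked, and still so for the second after the job is handed in, with the robot touching nothing.
It also fails if it takes over 72 s, if anything falls off the work surface, if the arm or the gripper's body presses on something with over 40 N, if the wrist force passes 120 N, or if a joint passes its speed limit or range.

## Working session

There is one attempt and no reset: what is moved stays moved. The work goes in short steps, Python scripts to look and compute and a tool call to move; the robot and the scene stay as the last step left them, time stands still between calls to the robot, and variables do not carry over. Pictures are saved under pics/ and viewed, at most 10 in all, crops included, and the job is handed in when it is done.

Besides the shell and the picture viewer there is one more tool, called as a command line: name --argument value ..., lists and objects as JSON in quotes. carry_out: Moves the arm, as the interface text tells. Its arguments: {"type":"object","properties":{"targets":{"type":"array","items":{"type":"object","properties":{"hand":{"type":"number"},"x":{"type":"number"},"y":{"type":"number"},"z":{"type":"number"},"ax":{"type":"number"},"ay":{"type":"number"},"az":{"type":"number"}}}},"newtons":{"type":"number"}},"required":["targets"]}

```bash
mkdir -p pics; ls; python3 - <<'E'
from plant import *
import cv2,numpy as np
s=read_state();print({k:np.round(v,3).tolist() for k,v in s.items()})
for n in("scene","top"):
    p,d=read_camera(n);c=camera_params(n);np.savez(f"{n}0.npz",p=p,d=d);cv2.imwrite(f"pics/{n}0.png",p)
    print(n,c,(d>0).mean())
E
```

```text
pics
{'t': 0.0, 'q': [-1.357, 0.131, 1.489, -0.0, 1.523, -0.085], 'dq': [-0.0, 0.001, -0.002, 0.002, -0.0, 0.001], 'joint_torque': [0.002, -55.983, -49.176, 0.077, 0.035, -0.0], 'tool_pos': [0.177, -0.573, 0.404], 'orientation': [-3.105, -0.467, 0.0], 'force': [-1.25, -0.053, -0.331], 'wrist_torque': [-0.02, -0.0, 0.035], 'gripper_force': 0.0, 'opening': 0.093}
scene {'fx': 417.29683379091665, 'fy': 417.29683379091665, 'cx': 313.3041836286356, 'cy': 205.38867976382255, 'position': array([ 0.97203058, -0.09206544,  1.31683092]), 'rotation': array([0.29076219, 0.23761795, 1.39856628])} 0.996046875
top {'fx': 481.0431061961068, 'fy': 481.0431061961068, 'cx': 318.15229272277236, 'cy': 197.95843071412145, 'position': array([0.34736835, 0.01803153, 1.74535545]), 'rotation': array([ 0.13201927, -0.13778085, -1.53749226])} 0.99572265625
```

View pics/scene0.png

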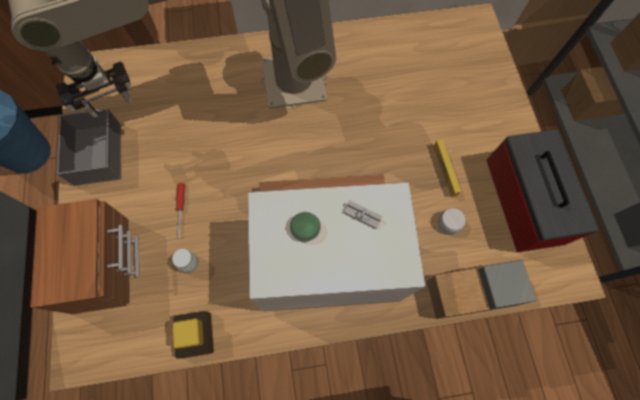

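View pics/top0.png

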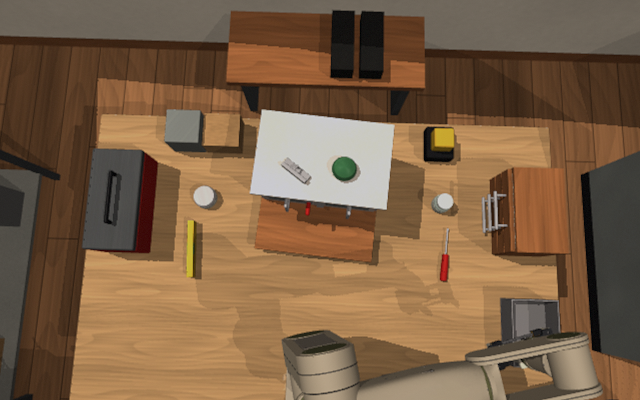

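Scene view: the cabinet is seen from behind. Its white top spans (250,190)-(420,295), with the paperweight at (305,226) and the slider at (361,214). Top view: the white top has corners (262,111), (393,125), (386,208) and (250,192). The red knob is at (308,209), the handles at (287,204) and (349,211), and the base board front edge runs (255,248)-(373,262).

```bash
cat > h.py <<'E'
from plant import *
import cv2,numpy as np
from scipy.spatial.transform import Rotation as R
def pts(n,d,c=None):
    c=c or camera_params(n);v,u=np.mgrid[0:400,0:640]
    P=np.stack([(u-c['cx'])/c['fx']*d,-(v-c['cy'])/c['fy']*d,-d],-1)
    return P@R.from_rotvec(c['rotation']).as_matrix().T+c['position']
E
python3 - <<'E'
from h import *
for n in("top","scene"):
    f=np.load(n+"0.npz");p,d=f['p'],f['d'];P=pts(n,d);hsv=cv2.cvtColor(p,cv2.COLOR_BGR2HSV)
    z=P[...,2];reg=(abs(P[...,1])<.45)&(P[...,0]>.3)&(P[...,0]<1.1)
    m=reg&(abs(z-.336)<.012)
    r=cv2.minAreaRect((P[m][:,:2]*1000).astype(np.float32));print(n,'top',r,np.median(z[m]),cv2.boxPoints(r).round().tolist())
    m=reg&(abs(z-.063)<.01)&(P[...,0]<.75)
    lab=cv2.connectedComponentsWithStats(m.astype(np.uint8))
    i=1+np.argmax(lab[2][1:,4]);m=lab[1]==i
    r=cv2.minAreaRect((P[m][:,:2]*1000).astype(np.float32));print('board',r,cv2.boxPoints(r).round().tolist(),np.median(z[m]))
    m=reg&(hsv[...,1]>180)&((hsv[...,0]<6)|(hsv[...,0]>174))&(z>.15)
    print('red',P[m].mean(0) if m.any() else 0,m.sum(),np.ptp(P[m],axis=0) if m.any() else 0)
    m=reg&(abs(z)<.008);print('table',np.median(z[m]))
E
```

```text
top top ((716.8768310546875, 5.0887298583984375), (411.5185241699219, 267.6042175292969), 84.80309295654297) 0.3368593572589942 [[565.0, -188.0], [831.0, -212.0], [869.0, 198.0], [602.0, 222.0]]
board ((530.158447265625, 21.895904541015625), (410.43914794921875, 182.49098205566406), 85.19945526123047) [[422.0, -175.0], [604.0, -190.0], [638.0, 219.0], [456.0, 234.0]] 0.06377588132334311
red [0.52419605 0.04164607 0.57594926] 59 [0.24506724 0.03596645 1.50819385]
table 0.0007088145388836065
scene top ((713.2896118164062, 5.188720703125), (410.71240234375, 266.4956970214844), 84.90621185302734) 0.33640445126505436 [[562.0, -188.0], [828.0, -211.0], [864.0, 198.0], [599.0, 222.0]]
board ((455.16107177734375, 28.15472412109375), (410.1375732421875, 37.405029296875), 85.03882598876953) [[419.0, -175.0], [456.0, -178.0], [492.0, 231.0], [454.0, 234.0]] 0.06346713513494939
red [ 0.97203058 -0.09206544  1.31683092] 9 [0. 0. 0.]
table 0.0004447675817307317
```

```bash
cat >> h.py <<'E'
O=np.array([.627,.0127,0]);YAW=np.deg2rad(-5.05)
C=R.from_euler('z',YAW)
def cab(p): return C.apply(np.asarray(p)-O)*0+C.inv().apply(np.asarray(p)-O)
def pose(p,yaw=0,tilt=35,flip=1,L=.167):
    """p: point in cabinet frame (m) to hold the grasp point (L=.167) or tip (.186); yaw of approach about z, deg"""
    t=np.deg2rad(tilt);z=[np.sin(t),0,-np.cos(t)];x=[np.cos(t),0,np.sin(t)]
    if flip: x=-np.array(x)
    M=np.stack([x,np.cross(z,x),z],1)
    r=C*R.from_euler('z',yaw,degrees=True)*R.from_matrix(M)
    return C.apply(p)+O-r.apply([0,0,L]),r
def plan(*ws,base=None):
    s=read_state();p0,r0=base or (s['tool_pos'],R.from_rotvec(s['orientation']))
    print('t',round(s['t'],2),'q',np.round(s['q'],2),'F',np.round(s['force'],1),'open',round(float(s['opening']),4))
    g=np.asarray(s['tool_pos'])+R.from_rotvec(s['orientation']).apply([0,0,.167]);print('grasp pt cab',cab(g).round(4))
    for p,r in ws:
        print('x,y,z',(r0.inv().apply(p-p0)).round(4),'a',(r0.inv()*r).as_rotvec().round(3),'dist',np.linalg.norm(p-p0).round(3),'TCP',p.round(3))
E
sed -i 's/C.apply(np.asarray(p)-O)\*0+//' h.py
python3 - <<'E'
from h import *
plan(pose([-.2,-.1,.36],-40,0,1,.186),pose([-.14,.03,.33],0,0,1,.186),pose([-.1,.03,.30],0,35,1,.186),pose([-.06,.03,.27],0,35,1,.186))
E
```

```text
t 0.1 q [-1.36  0.13  1.49 -0.    1.52 -0.09] F [-0.1  0.   0. ] open 0.0929
grasp pt cab [-0.3972 -0.623   0.2368]
x,y,z [ 0.38   -0.4105 -0.1415] a [-1.000e-03 -2.000e-03 -2.057e+00] dist 0.577 TCP [ 0.419 -0.069  0.546]
x,y,z [ 0.4846 -0.5082 -0.1113] a [-0.000e+00 -2.000e-03 -2.755e+00] dist 0.711 TCP [0.49  0.055 0.516]
x,y,z [ 0.4229 -0.5332 -0.0476] a [-0.833 -0.165 -2.64 ] dist 0.682 TCP [0.424 0.061 0.452]
x,y,z [ 0.4599 -0.5181 -0.0176] a [-0.833 -0.165 -2.64 ] dist 0.693 TCP [0.464 0.057 0.422]
```

carry_out --targets '[{"hand":0,"x":0.04,"y":-0.04,"z":-0.03,"az":-0.18},{"hand":0,"x":0.08,"y":-0.08,"z":-0.06,"az":-0.36},{"hand":0,"x":0.12,"y":-0.13,"z":-0.09,"az":-0.54},{"hand":0,"x":0.16,"y":-0.18,"z":-0.12,"az":-0.72},{"hand":0,"x":0.2,"y":-0.23,"z":-0.14,"az":-0.9},{"hand":0,"x":0.24,"y":-0.28,"z":-0.14,"az":-1.08},{"hand":0,"x":0.28,"y":-0.33,"z":-0.14,"az":-1.26},{"hand":0,"x":0.32,"y":-0.37,"z":-0.14,"az":-1.44}]'

```text
schema error: expected keys hand, x, y, z, ax, ay, az
```

```bash
python3 - <<'E'
from h import *
plan(pose([-.16,.03,.33],0,0,1,.186),pose([-.1,.03,.30],0,35,1,.186),pose([-.06,.03,.27],0,35,1,.186))
E
```

```text
t 0.1 q [-1.36  0.13  1.49 -0.    1.52 -0.09] F [-0.1  0.   0. ] open 0.0929
grasp pt cab [-0.3972 -0.623   0.2368]
x,y,z [ 0.4661 -0.5157 -0.1113] a [-0.000e+00 -2.000e-03 -2.755e+00] dist 0.704 TCP [0.47  0.057 0.516]
x,y,z [ 0.4229 -0.5332 -0.0476] a [-0.833 -0.165 -2.64 ] dist 0.682 TCP [0.424 0.061 0.452]
x,y,z [ 0.4599 -0.5181 -0.0176] a [-0.833 -0.165 -2.64 ] dist 0.693 TCP [0.464 0.057 0.422]
```

All keys required.

carry_out --targets '[{"hand":0,"x":0.04,"y":-0.04,"z":-0.03,"ax":0,"ay":0,"az":-0.18},{"hand":0,"x":0.08,"y":-0.08,"z":-0.06,"ax":0,"ay":0,"az":-0.36},{"hand":0,"x":0.12,"y":-0.13,"z":-0.09,"ax":0,"ay":0,"az":-0.54},{"hand":0,"x":0.16,"y":-0.18,"z":-0.12,"ax":0,"ay":0,"az":-0.72},{"hand":0,"x":0.2,"y":-0.23,"z":-0.14,"ax":0,"ay":0,"az":-0.9},{"hand":0,"x":0.24,"y":-0.28,"z":-0.14,"ax":0,"ay":0,"az":-1.08},{"hand":0,"x":0.28,"y":-0.33,"z":-0.14,"ax":0,"ay":0,"az":-1.26},{"hand":0,"x":0.32,"y":-0.37,"z":-0.14,"ax":0,"ay":0,"az":-1.44}]'

```text
t: 1.1
tool_pos: [0.3649, -0.1416, 0.5447]
orientation: [2.02, 2.405, 0.0]
force: [1.0, -0.9, 0.1]
opening: 0.0176
gripper_force: 0.0
```

```bash
python3 - <<'E'
from h import *
plan(pose([-.16,.03,.33],0,0,1,.186),pose([-.1,.03,.30],0,35,1,.186),pose([-.06,.03,.27],0,35,1,.186))
E
```

```text
t 1.1 q [-0.5  -0.45  1.76  0.    1.84 -0.67] F [ 1.  -0.9  0.1] open 0.0176
grasp pt cab [-0.2473 -0.1768  0.3777]
x,y,z [0.1771 0.1379 0.0287] a [ 0.000e+00  1.000e-03 -1.309e+00] dist 0.226 TCP [0.47  0.057 0.516]
x,y,z [0.1892 0.0928 0.0923] a [-0.399 -0.519 -1.266] dist 0.23 TCP [0.424 0.061 0.452]
x,y,z [0.1789 0.1314 0.1223] a [-0.399 -0.519 -1.266] dist 0.253 TCP [0.464 0.057 0.422]
```

carry_out --targets '[{"hand":0,"x":0.03,"y":0.02,"z":0.01,"ax":-0.04,"ay":-0.05,"az":-0.16},{"hand":0,"x":0.19,"y":0.09,"z":0.09,"ax":-0.4,"ay":-0.52,"az":-1.27},{"hand":0,"x":0.19,"y":0.09,"z":0.09,"ax":-0.4,"ay":-0.52,"az":-1.27},{"hand":0,"x":0.19,"y":0.09,"z":0.09,"ax":-0.4,"ay":-0.52,"az":-1.27},{"hand":0,"x":0.19,"y":0.09,"z":0.09,"ax":-0.4,"ay":-0.52,"az":-1.27},{"hand":0,"x":0.19,"y":0.09,"z":0.09,"ax":-0.4,"ay":-0.52,"az":-1.27},{"hand":0,"x":0.19,"y":0.09,"z":0.09,"ax":-0.4,"ay":-0.52,"az":-1.27},{"hand":0,"x":0.19,"y":0.09,"z":0.09,"ax":-0.4,"ay":-0.52,"az":-1.27}]'

```text
t: 2.1
tool_pos: [0.4216, 0.0591, 0.4541]
orientation: [0.106, 2.527, -0.037]
force: [0.7, 0.3, 0.1]
opening: 0.0002
gripper_force: 0.0
```

```bash
python3 - <<'E'
from h import *
c=camera_params('wrist');p,d=read_camera('wrist');cv2.imwrite('pics/w1.png',p);print(c)
plan(pose([-.1,.03,.30],0,35,1,.186),pose([-.06,.03,.27],0,35,1,.186),pose([-.06,.03,.217],0,35,1,.186))
E
```

```text
{'fx': 309.70691628693146, 'fy': 309.70691628693146, 'cx': 319.1875220712364, 'cy': 195.88797721268605, 'position': array([0.36736079, 0.06398066, 0.39161128]), 'rotation': array([-0.73404419, -0.66951498,  1.37721516])}
t 2.15 q [ 0.06 -0.71  2.15 -0.09  1.1  -1.42] F [ 0.8 -0.6  0.3] open 0.0005
grasp pt cab [-0.1124  0.0284  0.3176]
x,y,z [-0.0007  0.0019  0.0025] a [0.001 0.004 0.01 ] dist 0.003 TCP [0.424 0.061 0.452]
x,y,z [-0.0161  0.0017  0.0501] a [0.001 0.004 0.01 ] dist 0.053 TCP [0.464 0.057 0.422]
x,y,z [0.0145 0.0019 0.0934] a [0.001 0.004 0.01 ] dist 0.095 TCP [0.464 0.057 0.369]
```

View pics/w1.png

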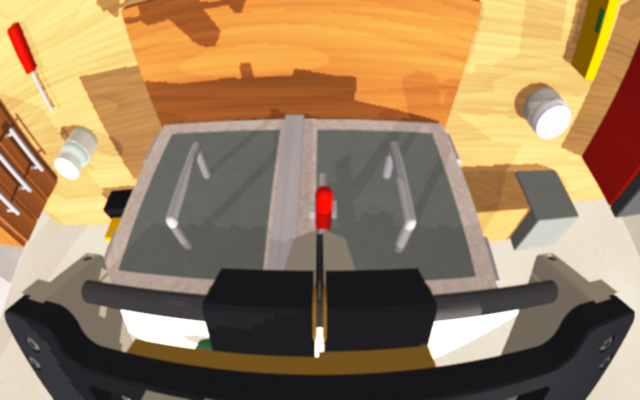

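Wrist view: the closed fingers, at (320,290), line up with the red knob at (323,210). Both upright handles are visible at (180,185) and (403,185).

carry_out --targets '[{"hand":0,"x":-0.016,"y":0.002,"z":0.05,"ax":0,"ay":0,"az":0.01},{"hand":0,"x":-0.007,"y":0.002,"z":0.063,"ax":0,"ay":0,"az":0.01},{"hand":0,"x":-0.003,"y":0.002,"z":0.068,"ax":0,"ay":0,"az":0.01},{"hand":0,"x":0,"y":0.002,"z":0.073,"ax":0,"ay":0,"az":0.01},{"hand":0,"x":0.003,"y":0.002,"z":0.077,"ax":0,"ay":0,"az":0.01},{"hand":0,"x":0.006,"y":0.002,"z":0.081,"ax":0,"ay":0,"az":0.01},{"hand":0,"x":0.009,"y":0.002,"z":0.085,"ax":0,"ay":0,"az":0.01},{"hand":0,"x":0.009,"y":0.002,"z":0.085,"ax":0,"ay":0,"az":0.01}]'

```text
t: 3.15
tool_pos: [0.4631, 0.0572, 0.3794]
orientation: [0.126, 2.528, -0.032]
force: [0.9, -0.1, 1.2]
opening: 0.0001
gripper_force: 0.7
```

```bash
python3 - <<'E'
from h import *
c=camera_params('wrist');p,d=read_camera('wrist');cv2.imwrite('pics/w2.png',p[100:380,120:520])
plan(pose([-.06,.03,.222],0,35,1,.186),pose([-.06,.03,.28],0,35,1,.186),pose([-.12,.1,.25],0,35,1),pose([-.062,.1,.212],0,35,1))
E
```

```text
t 3.2 q [ 0.04 -0.55  2.18 -0.1   0.9  -1.39] F [-0.   0.4  1.5] open 0.0004
grasp pt cab [-0.0714  0.0297  0.2427]
x,y,z [0.0026 0.0001 0.0045] a [-0.001 -0.    -0.011] dist 0.005 TCP [0.464 0.057 0.374]
x,y,z [-0.0307  0.0004 -0.043 ] a [-0.001 -0.    -0.011] dist 0.053 TCP [0.464 0.057 0.432]
x,y,z [ 0.0364  0.0697 -0.0339] a [-0.001 -0.    -0.011] dist 0.086 TCP [0.421 0.131 0.387]
x,y,z [0.0107 0.07   0.0304] a [-0.001 -0.    -0.011] dist 0.077 TCP [0.479 0.126 0.349]
```

View pics/w2.png

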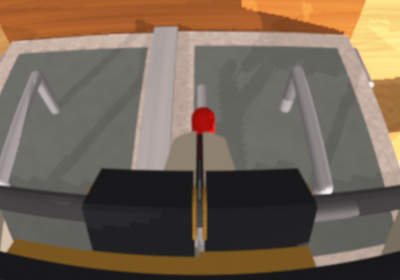

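The knob is at crop (203,120), right at the tip of the fingers. I'll measure its height by depth.

```bash
cat >> h.py <<'E'
def wpts():
    c=camera_params('wrist');p,d=read_camera('wrist');v,u=np.mgrid[0:400,0:640]
    a=u-c['cx'];b=v-c['cy'];r=np.hypot(a,b)+1e-9;th=r/c['fx'];k=np.tan(th)/r*d
    P=np.stack([a*k,-b*k,-d],-1)@R.from_rotvec(c['rotation']).as_matrix().T+c['position']
    return p,d,cab(P.reshape(-1,3)).reshape(P.shape)
E
python3 - <<'E'
from h import *
p,d,P=wpts();hsv=cv2.cvtColor(p,cv2.COLOR_BGR2HSV)
m=(hsv[...,1]>180)&((hsv[...,0]<6)|(hsv[...,0]>174))&(abs(P[...,1])<.08)&(P[...,2]>.1)&(d>0)
Q=P[m];print(len(Q),Q.min(0).round(4),Q.max(0).round(4),np.median(Q,0).round(4))
E
```

```text
475 [-0.0799  0.0265  0.1831] [-0.0145  0.0416  0.2242] [-0.0751  0.0324  0.2201]
```

carry_out --targets '[{"hand":0,"x":-0.031,"y":0,"z":-0.043,"ax":0,"ay":0,"az":-0.01},{"hand":45,"x":0,"y":0.035,"z":-0.045,"ax":0,"ay":0,"az":-0.01},{"hand":45,"x":0.036,"y":0.071,"z":-0.034,"ax":0,"ay":0,"az":-0.01},{"hand":45,"x":0.036,"y":0.071,"z":-0.034,"ax":0,"ay":0,"az":-0.01},{"hand":45,"x":0.036,"y":0.071,"z":-0.034,"ax":0,"ay":0,"az":-0.01},{"hand":45,"x":0.036,"y":0.071,"z":-0.034,"ax":0,"ay":0,"az":-0.01}]'

```text
t: 4.0
tool_pos: [0.422, 0.1318, 0.3883]
orientation: [0.115, 2.527, -0.037]
force: [0.4, 0.8, 0.8]
opening: 0.0416
gripper_force: 0.0
```

```bash
python3 - <<'E'
from h import *
p,d,P=wpts();cv2.imwrite('pics/w3.png',p)
# handle bars: points clearly in front of leaf face
m=(P[...,0]>-.1)&(P[...,0]<-.045)&(P[...,2]>.16)&(P[...,2]<.24)&(d>0)
for lo,hi in((.05,.15),(-.15,-.05)):
    Q=P[m&(P[...,1]>lo)&(P[...,1]<hi)];print(len(Q),Q.min(0) if len(Q) else 0,np.median(Q,0) if len(Q) else 0,Q.max(0) if len(Q) else 0)
plan(pose([-.064,.101,.212],0,35,1))
E
```

```text
1027 [-0.06576403  0.09733965  0.16521697] [-0.06346949  0.10197297  0.20769793] [-0.0584365   0.10718605  0.23993433]
676 [-0.06560821 -0.10227987  0.16356746] [-0.06192696 -0.09449887  0.1963588 ] [-0.04510745 -0.09112822  0.23096331]
t 4.05 q [ 0.28 -0.61  2.21 -0.25  0.98 -1.12] F [-0.6  0.7  0.8] open 0.0418
grasp pt cab [-0.1187  0.1002  0.2516]
x,y,z [-0.0222  0.0007  0.0639] a [-0.002  0.001 -0.002] dist 0.068 TCP [0.477 0.127 0.349]
```

View pics/w3.png

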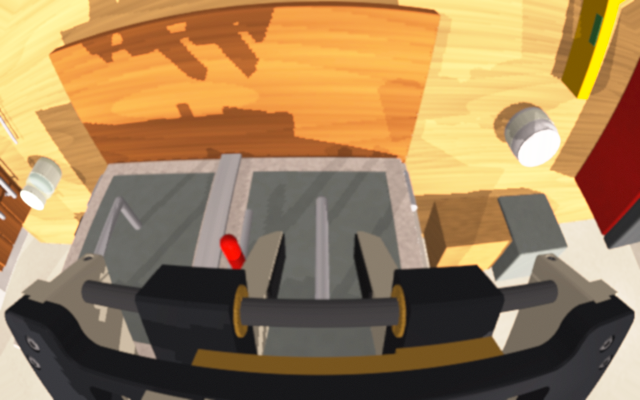

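Wrist view: the left handle (321,240) lies between the open fingers at (268,262) and (375,262). Going in to grip.

carry_out --targets '[{"hand":45,"x":-0.011,"y":0.001,"z":0.032,"ax":0,"ay":0,"az":0},{"hand":45,"x":-0.022,"y":0.001,"z":0.066,"ax":0,"ay":0,"az":0},{"hand":45,"x":-0.022,"y":0.001,"z":0.066,"ax":0,"ay":0,"az":0},{"hand":0,"x":-0.022,"y":0.001,"z":0.066,"ax":0,"ay":0,"az":0},{"hand":0,"x":-0.022,"y":0.001,"z":0.066,"ax":0,"ay":0,"az":0},{"hand":0,"x":-0.022,"y":0.001,"z":0.066,"ax":0,"ay":0,"az":0},{"hand":0,"x":-0.022,"y":0.001,"z":0.066,"ax":0,"ay":0,"az":0}]' --newtons 25

```text
t: 4.92
tool_pos: [0.4771, 0.1285, 0.3468]
orientation: [0.113, 2.527, -0.037]
force: [-1.1, -1.8, 2.8]
opening: 0.0093
gripper_force: 25.0
```

```bash
sed -i 's/^O=.*/O=np.array([.6292,.0150,0]);YAW=np.deg2rad(-5.05)/' h.py
cat >> h.py <<'E'
def bar(th,side,r=(.095,.057),z=.212):
    t=np.deg2rad(th);p=np.array([-.007,.195])+r[0]*np.array([-np.sin(t),-np.cos(t)])+r[1]*np.array([-np.cos(t),np.sin(t)])
    return [p[0],side*p[1],z]
E
python3 - <<'E'
from h import *
plan(*[pose(bar(a,1),-y,35,1) for a,y in((7,4),(14,9),(21,13),(28,18),(35,22),(42,27),(49,31),(56,35),(62,39))])
E
```

```text
t 4.92 q [ 0.23 -0.41  2.15 -0.25  0.83 -1.14] F [-1.1 -1.8  2.8] open 0.0093
grasp pt cab [-0.0655  0.0995  0.2101]
x,y,z [ 0.0063  0.0147 -0.0069] a [0.039 0.002 0.057] dist 0.017 TCP [0.469 0.144 0.349]
x,y,z [ 0.0139  0.0319 -0.0122] a [0.089 0.002 0.128] dist 0.037 TCP [0.462 0.162 0.349]
x,y,z [ 0.0202  0.0486 -0.0167] a [0.129 0.002 0.185] dist 0.055 TCP [0.455 0.179 0.349]
x,y,z [ 0.0246  0.0678 -0.0198] a [0.179 0.002 0.257] dist 0.075 TCP [0.452 0.199 0.349]
x,y,z [ 0.0279  0.086  -0.0221] a [0.219 0.002 0.314] dist 0.093 TCP [0.449 0.217 0.349]
x,y,z [ 0.029   0.1063 -0.0229] a [0.269 0.002 0.385] dist 0.113 TCP [0.45  0.238 0.349]
x,y,z [ 0.0289  0.1253 -0.0229] a [0.31  0.002 0.442] dist 0.131 TCP [0.452 0.257 0.349]
x,y,z [ 0.0272  0.1444 -0.0217] a [0.35  0.002 0.5  ] dist 0.148 TCP [0.455 0.275 0.349]
x,y,z [ 0.0239  0.1613 -0.0194] a [0.39  0.002 0.557] dist 0.164 TCP [0.461 0.292 0.349]
```

carry_out --targets '[{"hand":0,"x":0.006,"y":0.015,"z":-0.006,"ax":0.04,"ay":0,"az":0.057},{"hand":0,"x":0.013,"y":0.032,"z":-0.011,"ax":0.089,"ay":0,"az":0.128},{"hand":0,"x":0.02,"y":0.049,"z":-0.016,"ax":0.129,"ay":0,"az":0.185},{"hand":0,"x":0.024,"y":0.068,"z":-0.019,"ax":0.179,"ay":0,"az":0.257},{"hand":0,"x":0.028,"y":0.086,"z":-0.021,"ax":0.219,"ay":0,"az":0.314},{"hand":0,"x":0.029,"y":0.106,"z":-0.022,"ax":0.269,"ay":0,"az":0.385},{"hand":0,"x":0.029,"y":0.125,"z":-0.022,"ax":0.31,"ay":0,"az":0.442},{"hand":0,"x":0.028,"y":0.144,"z":-0.021,"ax":0.35,"ay":0,"az":0.5}]'

```text
t: 5.92
tool_pos: [0.4538, 0.2753, 0.3469]
orientation: [0.88, 2.399, -0.282]
force: [-7.9, -1.1, 4.1]
opening: 0.0092
gripper_force: 25.0
```

```bash
python3 - <<'E'
from h import *
plan(pose(bar(56,1),-35,35,1),pose(bar(64,1),-40,35,1),pose(bar(72,1),-45,35,1))
E
```

```text
t 5.92 q [ 0.65 -0.06  1.85 -0.63  1.27 -0.05] F [-7.9 -1.1  4.1] open 0.0092
grasp pt cab [-0.1198  0.1881  0.2101]
x,y,z [-0.002   0.0011 -0.0009] a [-0.006 -0.001 -0.002] dist 0.002 TCP [0.455 0.275 0.349]
x,y,z [ 0.0048  0.0222 -0.0058] a [ 0.044 -0.     0.069] dist 0.023 TCP [0.463 0.297 0.349]
x,y,z [ 0.0095  0.0444 -0.0092] a [ 0.094 -0.     0.141] dist 0.046 TCP [0.473 0.318 0.349]
```

```bash
python3 - <<'E'
from h import *
plan(*[pose(bar(a,1,z=.2105),-y,35,1) for a,y in((63,40),(70,45),(77,50),(84,55),(91,61),(98,66),(103,70))])
E
```

```text
t 5.92 q [ 0.65 -0.06  1.85 -0.63  1.27 -0.05] F [-7.9 -1.1  4.1] open 0.0092
grasp pt cab [-0.1198  0.1881  0.2101]
x,y,z [ 0.0049  0.0206 -0.004 ] a [ 0.044 -0.     0.069] dist 0.022 TCP [0.462 0.295 0.347]
x,y,z [ 0.0092  0.0408 -0.007 ] a [ 0.094 -0.     0.141] dist 0.042 TCP [0.471 0.314 0.347]
x,y,z [ 0.0116  0.0616 -0.0088] a [ 0.144 -0.     0.212] dist 0.063 TCP [0.483 0.332 0.347]
x,y,z [ 0.0122  0.0828 -0.0093] a [0.194 0.    0.284] dist 0.084 TCP [0.496 0.348 0.347]
x,y,z [ 0.0103  0.1054 -0.0081] a [0.254 0.    0.37 ] dist 0.106 TCP [0.512 0.364 0.347]
x,y,z [ 0.007   0.1263 -0.0059] a [0.304 0.    0.441] dist 0.127 TCP [0.529 0.377 0.347]
x,y,z [ 0.0031  0.1416 -0.0033] a [0.344 0.001 0.498] dist 0.142 TCP [0.542 0.386 0.347]
```

carry_out --targets '[{"hand":0,"x":0.005,"y":0.021,"z":-0.004,"ax":0.044,"ay":0,"az":0.069},{"hand":0,"x":0.009,"y":0.041,"z":-0.007,"ax":0.094,"ay":0,"az":0.141},{"hand":0,"x":0.012,"y":0.062,"z":-0.009,"ax":0.144,"ay":0,"az":0.212},{"hand":0,"x":0.012,"y":0.083,"z":-0.009,"ax":0.194,"ay":0,"az":0.284},{"hand":0,"x":0.01,"y":0.105,"z":-0.008,"ax":0.254,"ay":0,"az":0.37},{"hand":0,"x":0.007,"y":0.126,"z":-0.006,"ax":0.304,"ay":0,"az":0.441},{"hand":0,"x":0.003,"y":0.142,"z":-0.003,"ax":0.344,"ay":0,"az":0.498},{"hand":0,"x":0.003,"y":0.142,"z":-0.003,"ax":0.344,"ay":0,"az":0.498}]'

```text
t: 6.92
tool_pos: [0.5435, 0.3877, 0.3471]
orientation: [1.588, 2.075, -0.495]
force: [-3.9, 3.9, -1.6]
opening: 0.0097
gripper_force: 25.0
```

```bash
python3 - <<'E'
from h import *
s=read_state();print(bar(103,1))
r=R.from_rotvec(s['orientation']);g=cab(s['tool_pos']+r.apply([0,0,.167]))
# retreat straight back along tool 90 mm, then clear over
plan((s['tool_pos']+r.apply([0,0,-.09]),r),pose([-.25,.2,.33],-40,35,1),pose([-.25,0,.33],0,35,1),pose([-.2,-.1,.3],0,0,0))
E
```

```text
[np.float64(-0.08674294605699705), np.float64(0.2719094438554256), 0.212]
t 6.92 q [ 0.69  0.48  1.23 -0.55  1.69  0.44] F [-3.9  3.9 -1.6] open 0.0097
grasp pt cab [-0.0848  0.2743  0.2101]
x,y,z [-0.    0.   -0.09] a [0. 0. 0.] dist 0.09 TCP [0.53  0.437 0.421]
x,y,z [-0.0892 -0.2275 -0.0846] a [-0.295 -0.001 -0.427] dist 0.259 TCP [0.33  0.304 0.467]
x,y,z [-0.2844 -0.3391  0.051 ] a [-0.695 -0.    -0.999] dist 0.445 TCP [0.285 0.045 0.467]
x,y,z [-0.4027 -0.2369  0.1336] a [0.585 0.404 1.855] dist 0.486 TCP [ 0.421 -0.067  0.467]
```

carry_out --targets '[{"hand":45,"x":0,"y":0,"z":0,"ax":0,"ay":0,"az":0},{"hand":45,"x":0,"y":0,"z":0,"ax":0,"ay":0,"az":0},{"hand":45,"x":0,"y":0,"z":-0.02,"ax":0,"ay":0,"az":0},{"hand":45,"x":0,"y":0,"z":-0.07,"ax":0,"ay":0,"az":0},{"hand":45,"x":0,"y":0,"z":-0.13,"ax":0,"ay":0,"az":0},{"hand":45,"x":-0.034,"y":0,"z":-0.18,"ax":0,"ay":0,"az":0},{"hand":45,"x":-0.034,"y":0,"z":-0.18,"ax":0,"ay":0,"az":0}]'

```text
t: 7.8
tool_pos: [0.5224, 0.4593, 0.5245]
orientation: [1.59, 2.071, -0.477]
force: [-0.7, -0.1, 0.3]
opening: 0.0421
gripper_force: 0.0
```

```bash
python3 - <<'E'
from h import *
plan(pose([-.26,.2,.38],-120,10,0),pose([-.26,0,.38],-50,10,0),pose([-.2,-.0985,.32],0,35,0),pose([-.12,-.0985,.25],0,35,0))
p,d=read_camera('top');P=cab(pts('top',d).reshape(-1,3)).reshape(400,640,3)
m=(P[...,2]>.27)&(P[...,2]<.33)&(P[...,0]<-.06)&(P[...,0]>-.24)&(P[...,1]>.05)&(P[...,1]<.3);Q=P[m]
print(len(Q),cv2.fitLine(Q[:,:2].astype(np.float32),cv2.DIST_HUBER,0,.01,.01).ravel() if len(Q) else 0)
E
```

```text
t 7.8 q [ 0.79  0.54  0.83 -0.59  2.01  0.33] F [-0.7 -0.1  0.3] open 0.0421
grasp pt cab [-0.1105  0.3449  0.3871]
x,y,z [-0.1449 -0.1656  0.0725] a [-0.482  0.428 -2.249] dist 0.232 TCP [0.404 0.261 0.544]
x,y,z [-0.293  -0.267   0.1727] a [0.604 0.164 2.747] dist 0.432 TCP [0.354 0.062 0.544]
x,y,z [-0.332  -0.3264  0.305 ] a [0.005 0.785 2.008] dist 0.557 TCP [ 0.326 -0.057  0.457]
x,y,z [-0.3143 -0.2525  0.3794] a [0.005 0.785 2.008] dist 0.554 TCP [ 0.406 -0.064  0.387]
393 [ 0.92552394 -0.3786891  -0.13345364  0.23170717]
```

```bash
python3 - <<'E'
from h import *
plan(pose([-.26,.25,.38],85,0,0),pose([-.26,.08,.38],55,0,0))
E
```

```text
t 7.85 q [ 0.78  0.55  0.83 -0.58  2.01  0.34] F [ 0.4 -0.5 -1.2] open 0.0418
grasp pt cab [-0.1107  0.3444  0.3833]
x,y,z [-0.1246 -0.1708  0.0517] a [0.145 0.594 0.424] dist 0.218 TCP [0.392 0.287 0.547]
x,y,z [-0.2561 -0.2298  0.142 ] a [0.303 0.552 0.931] dist 0.372 TCP [0.377 0.118 0.547]
```

carry_out --targets '[{"hand":45,"x":-0.03,"y":-0.04,"z":0.01,"ax":0.04,"ay":0.15,"az":0.1},{"hand":45,"x":-0.06,"y":-0.08,"z":0.02,"ax":0.07,"ay":0.3,"az":0.2},{"hand":45,"x":-0.09,"y":-0.12,"z":0.035,"ax":0.1,"ay":0.45,"az":0.3},{"hand":45,"x":-0.125,"y":-0.17,"z":0.05,"ax":0.145,"ay":0.59,"az":0.42},{"hand":45,"x":-0.17,"y":-0.19,"z":0.08,"ax":0.2,"ay":0.58,"az":0.58},{"hand":45,"x":-0.21,"y":-0.21,"z":0.11,"ax":0.25,"ay":0.57,"az":0.74},{"hand":45,"x":-0.256,"y":-0.23,"z":0.142,"ax":0.3,"ay":0.55,"az":0.93},{"hand":45,"x":-0.256,"y":-0.23,"z":0.142,"ax":0.3,"ay":0.55,"az":0.93}]'

```text
t: 8.85
tool_pos: [0.3771, 0.1142, 0.5441]
orientation: [2.846, 1.313, -0.013]
force: [-0.5, 1.2, 0.2]
opening: 0.0418
gripper_force: 0.0
```

```bash
python3 - <<'E'
from h import *
plan(pose([-.26,0,.37],30,0,0),pose([-.2,-.0985,.32],0,20,0),pose([-.12,-.0985,.255],0,35,0))
E
```

```text
t 8.85 q [ 0.17 -0.44  1.75 -0.01  1.84  0.87] F [-0.5  1.2  0.2] open 0.0418
grasp pt cab [-0.2605  0.0749  0.3771]
x,y,z [-0.0624  0.0443  0.0078] a [0.005 0.01  0.429] dist 0.077 TCP [0.37  0.038 0.537]
x,y,z [-0.1404  0.1036  0.0689] a [-0.159  0.33   0.944] dist 0.188 TCP [ 0.364 -0.06   0.477]
x,y,z [-0.1156  0.137   0.1539] a [-0.283  0.572  0.925] dist 0.236 TCP [ 0.406 -0.064  0.392]
```

carry_out --targets '[{"hand":45,"x":-0.03,"y":0.02,"z":0,"ax":0,"ay":0,"az":0.18},{"hand":45,"x":-0.062,"y":0.044,"z":0.005,"ax":0,"ay":0,"az":0.36},{"hand":45,"x":-0.09,"y":0.065,"z":0.02,"ax":-0.05,"ay":0.11,"az":0.54},{"hand":45,"x":-0.115,"y":0.085,"z":0.04,"ax":-0.1,"ay":0.22,"az":0.72},{"hand":45,"x":-0.14,"y":0.104,"z":0.07,"ax":-0.16,"ay":0.33,"az":0.9},{"hand":45,"x":-0.135,"y":0.12,"z":0.11,"ax":-0.22,"ay":0.45,"az":0.93},{"hand":45,"x":-0.116,"y":0.137,"z":0.154,"ax":-0.283,"ay":0.572,"az":0.925},{"hand":45,"x":-0.116,"y":0.137,"z":0.154,"ax":-0.283,"ay":0.572,"az":0.925}]'

```text
t: 9.85
tool_pos: [0.4059, -0.0596, 0.3846]
orientation: [2.98, -0.119, 0.925]
force: [-1.2, 0.8, -0.6]
opening: 0.0418
gripper_force: 0.0
```

```bash
python3 - <<'E'
from h import *
p,d,P=wpts();cv2.imwrite('pics/w4.png',p)
m=(P[...,0]>-.11)&(P[...,0]<-.045)&(P[...,2]>.16)&(P[...,2]<.255)&(d>0)&(P[...,1]>-.15)&(P[...,1]<-.05)
Q=P[m];print(len(Q),Q.min(0) if len(Q) else 0,np.median(Q,0) if len(Q) else 0,Q.max(0) if len(Q) else 0)
plan(pose([-.064,-.0995,.212],0,35,0))
E
```

```text
1058 [-0.10999521 -0.12699982  0.16750764] [-0.06570597 -0.10047438  0.23906168] [-0.04534149 -0.05746772  0.25484146]
t 9.9 q [-0.34 -0.77  2.3   0.18  1.04  1.26] F [-0.6 -0.3  0.1] open 0.042
grasp pt cab [-0.1207 -0.0927  0.251 ]
x,y,z [0.0232 0.0061 0.0642] a [-0.008  0.007  0.007] dist 0.069 TCP [ 0.461 -0.07   0.349]
```

View pics/w4.png

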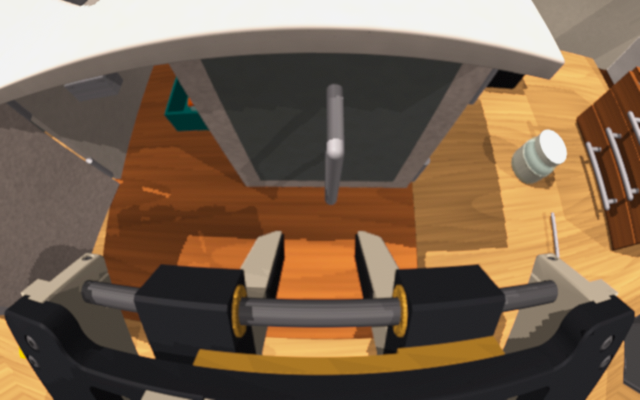

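Wrist view: the right handle at (333,150) lies ahead of the open fingers (270 and 375 at row 255). The left leaf stands open at far left, and the teal tray shows at (185,105).

carry_out --targets '[{"hand":45,"x":0.005,"y":0.006,"z":0.02,"ax":0,"ay":0,"az":0.007},{"hand":45,"x":0.014,"y":0.006,"z":0.042,"ax":0,"ay":0,"az":0.007},{"hand":45,"x":0.023,"y":0.006,"z":0.065,"ax":0,"ay":0,"az":0.007},{"hand":45,"x":0.023,"y":0.006,"z":0.065,"ax":0,"ay":0,"az":0.007},{"hand":0,"x":0.023,"y":0.006,"z":0.065,"ax":0,"ay":0,"az":0.007},{"hand":0,"x":0.023,"y":0.006,"z":0.065,"ax":0,"ay":0,"az":0.007},{"hand":0,"x":0.023,"y":0.006,"z":0.065,"ax":0,"ay":0,"az":0.007},{"hand":0,"x":0.023,"y":0.006,"z":0.065,"ax":0,"ay":0,"az":0.007}]'

```text
t: 10.9
tool_pos: [0.4624, -0.072, 0.3522]
orientation: [2.971, -0.13, 0.938]
force: [-3.8, -5.2, 3.1]
opening: 0.0095
gripper_force: 25.0
```

```bash
python3 - <<'E'
from h import *
plan(*[pose(bar(a,-1,z=.2105),y,35,0) for a,y in((0,0),(7,4),(14,9),(21,13),(28,18),(35,22),(42,27),(49,31),(56,35))])
E
```

```text
t 10.9 q [-0.32 -0.53  2.22  0.18  0.86  1.26] F [-3.8 -5.2  3.1] open 0.0095
grasp pt cab [-0.0626 -0.1008  0.2154]
x,y,z [-0.0039 -0.0014  0.0032] a [-0.003 -0.    -0.   ] dist 0.005 TCP [ 0.461 -0.071  0.347]
x,y,z [-0.0128  0.0129 -0.0031] a [ 0.037 -0.001 -0.058] dist 0.018 TCP [ 0.449 -0.084  0.347]
x,y,z [-0.0203  0.0302 -0.0084] a [ 0.087 -0.001 -0.129] dist 0.037 TCP [ 0.438 -0.1    0.347]
x,y,z [-0.0266  0.0469 -0.0129] a [ 0.127 -0.001 -0.186] dist 0.055 TCP [ 0.429 -0.116  0.347]
x,y,z [-0.0311  0.066  -0.0161] a [ 0.177 -0.001 -0.258] dist 0.075 TCP [ 0.422 -0.135  0.347]
x,y,z [-0.0343  0.0843 -0.0184] a [ 0.217 -0.001 -0.315] dist 0.093 TCP [ 0.417 -0.153  0.347]
x,y,z [-0.0353  0.1046 -0.0192] a [ 0.267 -0.001 -0.386] dist 0.112 TCP [ 0.414 -0.173  0.347]
x,y,z [-0.0353  0.1236 -0.0192] a [ 0.307 -0.001 -0.443] dist 0.13 TCP [ 0.412 -0.192  0.347]
x,y,z [-0.0336  0.1426 -0.0181] a [ 0.347 -0.001 -0.501] dist 0.148 TCP [ 0.412 -0.211  0.347]
```

carry_out --targets '[{"hand":0,"x":-0.01,"y":0.013,"z":-0.006,"ax":0.037,"ay":0,"az":-0.058},{"hand":0,"x":-0.017,"y":0.03,"z":-0.011,"ax":0.087,"ay":0,"az":-0.129},{"hand":0,"x":-0.024,"y":0.047,"z":-0.016,"ax":0.127,"ay":0,"az":-0.186},{"hand":0,"x":-0.028,"y":0.066,"z":-0.019,"ax":0.177,"ay":0,"az":-0.258},{"hand":0,"x":-0.031,"y":0.084,"z":-0.021,"ax":0.217,"ay":0,"az":-0.315},{"hand":0,"x":-0.032,"y":0.105,"z":-0.022,"ax":0.267,"ay":0,"az":-0.386},{"hand":0,"x":-0.032,"y":0.124,"z":-0.022,"ax":0.307,"ay":0,"az":-0.443},{"hand":0,"x":-0.031,"y":0.143,"z":-0.021,"ax":0.347,"ay":0,"az":-0.5}]'

```text
t: 11.9
tool_pos: [0.4122, -0.2101, 0.3517]
orientation: [-2.751, -0.743, -0.869]
force: [-14.9, 5.2, 14.4]
opening: 0.0093
gripper_force: 25.1
```

```bash
python3 - <<'E'
from h import *
plan(*[pose(bar(a,-1,z=.2145),y,35,0) for a,y in((56,35),(63,40),(70,45),(77,50),(84,55),(91,61),(98,66),(103,70))])
E
```

```text
t 11.9 q [-0.82 -0.34  2.09  0.62  1.3   0.08] F [-14.9   5.2  14.4] open 0.0093
grasp pt cab [-0.1183 -0.1871  0.2151]
x,y,z [-0.0004  0.0007  0.0002] a [-0.008 -0.002  0.003] dist 0.001 TCP [ 0.412 -0.211  0.351]
x,y,z [-0.0065  0.0202 -0.0042] a [ 0.043 -0.003 -0.069] dist 0.022 TCP [ 0.416 -0.231  0.351]
x,y,z [-0.0107  0.0404 -0.0073] a [ 0.093 -0.003 -0.14 ] dist 0.042 TCP [ 0.421 -0.252  0.351]
x,y,z [-0.0132  0.0612 -0.0092] a [ 0.143 -0.003 -0.212] dist 0.063 TCP [ 0.429 -0.271  0.351]
x,y,z [-0.0138  0.0824 -0.0097] a [ 0.193 -0.003 -0.283] dist 0.084 TCP [ 0.439 -0.29   0.351]
x,y,z [-0.0119  0.105  -0.0085] a [ 0.253 -0.003 -0.369] dist 0.106 TCP [ 0.453 -0.308  0.351]
x,y,z [-0.0086  0.1259 -0.0063] a [ 0.303 -0.004 -0.44 ] dist 0.126 TCP [ 0.467 -0.324  0.351]
x,y,z [-0.0048  0.1412 -0.0037] a [ 0.343 -0.004 -0.497] dist 0.141 TCP [ 0.478 -0.335  0.351]
```

carry_out --targets '[{"hand":0,"x":-0.006,"y":0.02,"z":-0.004,"ax":0.045,"ay":0,"az":-0.07},{"hand":0,"x":-0.01,"y":0.04,"z":-0.007,"ax":0.095,"ay":0,"az":-0.14},{"hand":0,"x":-0.013,"y":0.061,"z":-0.009,"ax":0.145,"ay":0,"az":-0.212},{"hand":0,"x":-0.014,"y":0.082,"z":-0.01,"ax":0.195,"ay":0,"az":-0.283},{"hand":0,"x":-0.012,"y":0.105,"z":-0.008,"ax":0.255,"ay":0,"az":-0.37},{"hand":0,"x":-0.009,"y":0.126,"z":-0.006,"ax":0.305,"ay":0,"az":-0.44},{"hand":0,"x":-0.005,"y":0.141,"z":-0.004,"ax":0.345,"ay":0,"az":-0.497},{"hand":0,"x":-0.005,"y":0.141,"z":-0.004,"ax":0.345,"ay":0,"az":-0.497}]'

```text
t: 12.9
tool_pos: [0.4788, -0.3365, 0.3514]
orientation: [-2.3, -1.458, -0.731]
force: [-0.3, -0.2, 6.0]
opening: 0.0094
gripper_force: 25.0
```

carry_out --targets '[{"hand":45,"x":0,"y":0,"z":0,"ax":0,"ay":0,"az":0},{"hand":45,"x":0,"y":0,"z":0,"ax":0,"ay":0,"az":0},{"hand":45,"x":0,"y":0,"z":-0.02,"ax":0,"ay":0,"az":0},{"hand":45,"x":0,"y":0,"z":-0.07,"ax":0,"ay":0,"az":0},{"hand":45,"x":0,"y":0,"z":-0.13,"ax":0,"ay":0,"az":0},{"hand":45,"x":0.034,"y":0,"z":-0.18,"ax":0,"ay":0,"az":0},{"hand":45,"x":0.034,"y":0,"z":-0.18,"ax":0,"ay":0,"az":0}]'

```text
t: 13.78
tool_pos: [0.4445, -0.405, 0.5249]
orientation: [-2.308, -1.464, -0.733]
force: [1.0, 0.4, -0.5]
opening: 0.0419
gripper_force: 0.0
```

```bash
python3 - <<'E'
from h import *
p,d=read_camera('top');cv2.imwrite('pics/top1.png',p[80:300,200:440])
plan(pose([-.3,-.2,.38],-110,0,1),pose([-.3,-.2,.38],-20,0,0),pose([-.27,0,.3],0,35,0))
E
```

```text
t 13.82 q [-0.98  0.22  1.24  0.56  1.96 -0.4 ] F [-0.4  0.1 -0.7] open 0.0419
grasp pt cab [-0.1127 -0.3452  0.3843]
x,y,z [ 0.1522 -0.225   0.0728] a [ 0.009 -0.609 -0.004] dist 0.281 TCP [ 0.313 -0.158  0.547]
x,y,z [ 0.1522 -0.225   0.0728] a [-0.47  -0.484  1.514] dist 0.281 TCP [ 0.313 -0.158  0.547]
x,y,z [ 0.2246 -0.3571  0.2566] a [-0.691 -0.003  1.   ] dist 0.494 TCP [0.265 0.047 0.437]
```

View pics/top1.png

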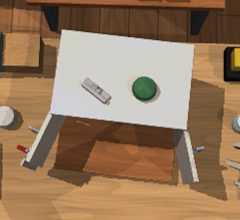

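Crop of the top view: both leaves stand past square (left one at (42,140), right one at (188,155)), and the paperweight and slider have not moved. Next the tray.

```bash
python3 - <<'E'
from h import *
plan(pose([-.25,-.25,.38],-90,0,1),pose([-.25,-.1,.38],-50,0,1),pose([-.24,0,.32],0,25,1))
E
```

```text
t 13.82 q [-0.98  0.22  1.24  0.56  1.96 -0.4 ] F [-0.4  0.1 -0.7] open 0.0419
grasp pt cab [-0.1127 -0.3452  0.3843]
x,y,z [ 0.1278 -0.1607  0.0563] a [ 0.115 -0.602 -0.342] dist 0.213 TCP [ 0.358 -0.212  0.547]
x,y,z [ 0.2433 -0.2129  0.1365] a [ 0.327 -0.548 -1.017] dist 0.351 TCP [ 0.371 -0.063  0.547]
x,y,z [ 0.2599 -0.305   0.2396] a [ 0.177 -0.684 -1.981] dist 0.467 TCP [0.32  0.042 0.471]
```

carry_out --targets '[{"hand":45,"x":0.03,"y":-0.04,"z":0.015,"ax":0.03,"ay":-0.15,"az":-0.08},{"hand":45,"x":0.06,"y":-0.08,"z":0.03,"ax":0.06,"ay":-0.3,"az":-0.16},{"hand":45,"x":0.095,"y":-0.12,"z":0.04,"ax":0.09,"ay":-0.45,"az":-0.25},{"hand":45,"x":0.128,"y":-0.16,"z":0.056,"ax":0.115,"ay":-0.6,"az":-0.34},{"hand":45,"x":0.16,"y":-0.175,"z":0.08,"ax":0.17,"ay":-0.59,"az":-0.51},{"hand":45,"x":0.19,"y":-0.19,"z":0.1,"ax":0.22,"ay":-0.58,"az":-0.68},{"hand":45,"x":0.215,"y":-0.2,"z":0.12,"ax":0.27,"ay":-0.57,"az":-0.85},{"hand":45,"x":0.243,"y":-0.213,"z":0.137,"ax":0.327,"ay":-0.548,"az":-1.017}]'

```text
t: 14.82
tool_pos: [0.3713, -0.061, 0.543]
orientation: [-1.439, -2.783, -0.004]
force: [0.9, 0.0, 0.2]
opening: 0.0421
gripper_force: 0.0
```

```bash
python3 - <<'E'
from h import *
plan(pose([-.24,-.04,.35],-25,0,1),pose([-.2,0,.27],0,30,1))
E
```

```text
t 14.82 q [-0.3  -0.49  1.79  0.    1.85 -0.92] F [0.9 0.  0.2] open 0.0421
grasp pt cab [-0.2513 -0.0975  0.376 ]
x,y,z [0.0377 0.0456 0.0263] a [ 0.    -0.009 -0.43 ] dist 0.065 TCP [ 0.387 -0.004  0.517]
x,y,z [0.0955 0.0385 0.1291] a [-0.225 -0.499 -0.847] dist 0.165 TCP [0.347 0.04  0.415]
```

carry_out --targets '[{"hand":45,"x":0.02,"y":0.023,"z":0.01,"ax":0,"ay":0,"az":-0.18},{"hand":45,"x":0.038,"y":0.045,"z":0.026,"ax":0,"ay":0,"az":-0.36},{"hand":45,"x":0.05,"y":0.044,"z":0.05,"ax":-0.05,"ay":-0.12,"az":-0.5},{"hand":45,"x":0.065,"y":0.042,"z":0.075,"ax":-0.11,"ay":-0.25,"az":-0.62},{"hand":45,"x":0.08,"y":0.04,"z":0.1,"ax":-0.17,"ay":-0.38,"az":-0.74},{"hand":45,"x":0.095,"y":0.038,"z":0.129,"ax":-0.225,"ay":-0.5,"az":-0.847},{"hand":45,"x":0.095,"y":0.038,"z":0.129,"ax":-0.225,"ay":-0.5,"az":-0.847}]'

```text
t: 15.7
tool_pos: [0.3614, 0.0416, 0.4126]
orientation: [0.123, 2.632, -0.038]
force: [-0.7, 0.1, 0.9]
opening: 0.0421
gripper_force: 0.0
```

```bash
python3 - <<'E'
from h import *
p,d,P=wpts();cv2.imwrite('pics/w5.png',p);hsv=cv2.cvtColor(p,cv2.COLOR_BGR2HSV)
teal=cv2.inRange(hsv,(80,100,30),(100,255,255))>0
teal&=(d>0)&(P[...,0]>-.05)&(P[...,0]<.22)
Q=P[teal];print('teal',len(Q),np.percentile(Q,[2,50,98],axis=0).round(4) if len(Q) else 0)
v,u=np.nonzero(teal);print(u.min(),u.max(),v.min(),v.max())
blk=(hsv[...,2]<60)&(d>0)&(P[...,0]>-.03)&(P[...,0]<.06)&(P[...,2]>.085)&(P[...,2]<.14)&(abs(P[...,1])<.1)
Q=P[blk];print('handle',len(Q),np.percentile(Q,[2,50,98],axis=0).round(4) if len(Q) else 0)
plan()
E
```

```text
teal 3873 [[ 0.031  -0.136   0.0673]
 [ 0.0669 -0.018   0.0934]
 [ 0.1842  0.07    0.1444]]
230 389 236 294
handle 222 [[ 0.0248 -0.0174  0.0869]
 [ 0.0268 -0.0126  0.115 ]
 [ 0.0295 -0.0083  0.1392]]
t 15.75 q [-0.   -0.89  2.29 -0.05  1.23 -1.47] F [-0.7 -0.5  1. ] open 0.0419
grasp pt cab [-0.1872  0.0013  0.2701]
```

View pics/w5.png

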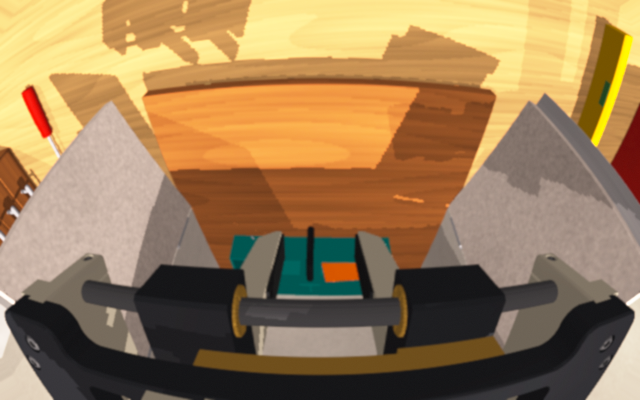

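Wrist view: the black tray handle is at (310,255) in front of the teal tray, with the orange case at (341,272) inside. Depth puts the bar at x 0.031, y -0.013 in the cabinet frame.

```bash
python3 - <<'E'
from h import *
plan(pose([-.032,-.0126,.205],0,35,1),pose([.031,-.0126,.115],0,35,1))
E
```

```text
t 15.75 q [-0.   -0.89  2.29 -0.05  1.23 -1.47] F [-0.7 -0.5  1. ] open 0.0419
grasp pt cab [-0.1872  0.0013  0.2701]
x,y,z [-0.0869 -0.0137  0.1336] a [-0.008 -0.1   -0.005] dist 0.16 TCP [0.501 0.014 0.342]
x,y,z [-0.0979 -0.0128  0.2429] a [-0.008 -0.1   -0.005] dist 0.262 TCP [0.564 0.008 0.252]
```

carry_out --targets '[{"hand":45,"x":-0.03,"y":-0.014,"z":0.045,"ax":0,"ay":-0.05,"az":0},{"hand":45,"x":-0.06,"y":-0.014,"z":0.09,"ax":0,"ay":-0.1,"az":0},{"hand":45,"x":-0.087,"y":-0.014,"z":0.13,"ax":0,"ay":-0.1,"az":0},{"hand":45,"x":-0.087,"y":-0.014,"z":0.13,"ax":0,"ay":-0.1,"az":0}]'

```text
t: 16.25
tool_pos: [0.5017, 0.0123, 0.3446]
orientation: [0.124, 2.532, -0.044]
force: [-1.1, -0.3, 0.1]
opening: 0.0421
gripper_force: 0.0
```

```bash
python3 - <<'E'
from h import *
p,d,P=wpts();cv2.imwrite('pics/w6.png',p);hsv=cv2.cvtColor(p,cv2.COLOR_BGR2HSV)
blk=(hsv[...,2]<60)&(d>0)&(P[...,0]>-.0)&(P[...,0]<.06)&(P[...,2]>.085)&(P[...,2]<.125)&(abs(P[...,1]+.012)<.03)
Q=P[blk];print('handle',len(Q),np.percentile(Q,[2,50,98],axis=0).round(4) if len(Q) else 0)
plan(pose([.031,-.0126,.115],0,35,1))
E
```

```text
handle 320 [[ 0.0247 -0.0171  0.0863]
 [ 0.0262 -0.0135  0.1071]
 [ 0.0281 -0.0092  0.1243]]
t 16.3 q [-0.07 -0.41  2.15 -0.03  0.79 -1.53] F [-0.6 -0.1  0.1] open 0.0417
grasp pt cab [-0.0316 -0.0151  0.2101]
x,y,z [0.0033 0.002  0.1138] a [-0.009 -0.    -0.006] dist 0.114 TCP [0.564 0.008 0.252]
```

View pics/w6.png

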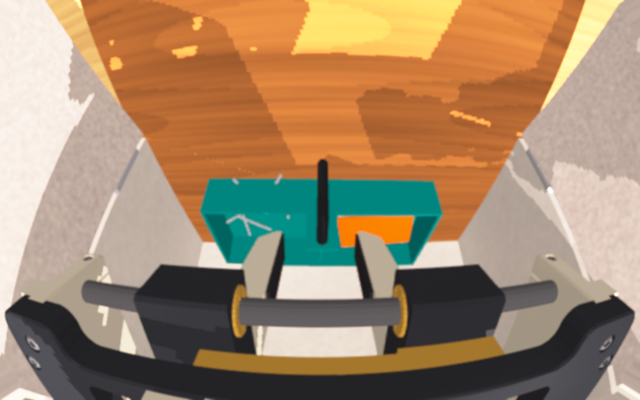

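The handle (322,200) is centred between the fingers, and the tray and case are straight. Going in.

carry_out --targets '[{"hand":45,"x":0.003,"y":0.002,"z":0.04,"ax":-0.009,"ay":0,"az":0},{"hand":45,"x":0.003,"y":0.002,"z":0.08,"ax":-0.009,"ay":0,"az":0},{"hand":45,"x":0.003,"y":0.002,"z":0.113,"ax":-0.009,"ay":0,"az":0},{"hand":45,"x":0.003,"y":0.002,"z":0.113,"ax":-0.009,"ay":0,"az":0},{"hand":0,"x":0.003,"y":0.002,"z":0.113,"ax":-0.009,"ay":0,"az":0},{"hand":0,"x":0.003,"y":0.002,"z":0.113,"ax":-0.009,"ay":0,"az":0},{"hand":0,"x":0.003,"y":0.002,"z":0.113,"ax":-0.009,"ay":0,"az":0},{"hand":0,"x":0.003,"y":0.002,"z":0.113,"ax":-0.009,"ay":0,"az":0}]' --newtons 15

```text
t: 17.3
tool_pos: [0.5632, 0.0092, 0.2549]
orientation: [0.116, 2.521, -0.032]
force: [-4.7, 0.3, 5.9]
opening: 0.0092
gripper_force: 15.0
```

```bash
python3 - <<'E'
from h import *
s=read_state();r=R.from_rotvec(s['orientation']);p=np.asarray(s['tool_pos'])
plan(*[(p+C.apply([-k,0,0]),r) for k in(.01,.1,.165)])
E
```

```text
t 17.3 q [-0.07 -0.09  2.07 -0.01  0.55 -1.54] F [-4.7  0.3  5.9] open 0.0092
grasp pt cab [ 0.0314 -0.0113  0.1188]
x,y,z [ 0.0082 -0.     -0.0058] a [0. 0. 0.] dist 0.01 TCP [0.553 0.01  0.255]
x,y,z [ 0.0815 -0.0002 -0.0579] a [0. 0. 0.] dist 0.1 TCP [0.464 0.018 0.255]
x,y,z [ 0.1345 -0.0004 -0.0956] a [0. 0. 0.] dist 0.165 TCP [0.399 0.024 0.255]
```

carry_out --targets '[{"hand":0,"x":0.005,"y":0,"z":-0.0036,"ax":0,"ay":0,"az":0},{"hand":0,"x":0.014,"y":0,"z":-0.01,"ax":0,"ay":0,"az":0},{"hand":0,"x":0.026,"y":0,"z":-0.0185,"ax":0,"ay":0,"az":0},{"hand":0,"x":0.038,"y":0,"z":-0.027,"ax":0,"ay":0,"az":0},{"hand":0,"x":0.05,"y":0,"z":-0.0355,"ax":0,"ay":0,"az":0},{"hand":0,"x":0.062,"y":0,"z":-0.044,"ax":0,"ay":0,"az":0},{"hand":0,"x":0.074,"y":0,"z":-0.0525,"ax":0,"ay":0,"az":0},{"hand":0,"x":0.082,"y":0,"z":-0.058,"ax":0,"ay":0,"az":0}]'

```text
t: 18.3
tool_pos: [0.4625, 0.0184, 0.2543]
orientation: [0.115, 2.521, -0.032]
force: [3.6, -0.6, 3.8]
opening: 0.0098
gripper_force: 15.0
```

```bash
python3 - <<'E'
from h import *
s=read_state();r=R.from_rotvec(s['orientation']);p=np.asarray(s['tool_pos'])
plan(*[(p+C.apply([-k,0,0]),r) for k in(.04,.07)])
E
```

```text
t 18.3 q [-0.07 -0.42  2.34 -0.02  0.61 -1.53] F [ 3.6 -0.6  3.8] open 0.0098
grasp pt cab [-0.0696 -0.011   0.1182]
x,y,z [ 0.0326 -0.0001 -0.0232] a [0. 0. 0.] dist 0.04 TCP [0.423 0.022 0.254]
x,y,z [ 0.0571 -0.0002 -0.0406] a [0. 0. 0.] dist 0.07 TCP [0.393 0.025 0.254]
```

carry_out --targets '[{"hand":0,"x":0.006,"y":0,"z":-0.004,"ax":0,"ay":0,"az":0},{"hand":0,"x":0.013,"y":0,"z":-0.009,"ax":0,"ay":0,"az":0},{"hand":0,"x":0.02,"y":0,"z":-0.014,"ax":0,"ay":0,"az":0},{"hand":0,"x":0.027,"y":0,"z":-0.019,"ax":0,"ay":0,"az":0},{"hand":0,"x":0.034,"y":0,"z":-0.024,"ax":0,"ay":0,"az":0},{"hand":0,"x":0.041,"y":0,"z":-0.029,"ax":0,"ay":0,"az":0},{"hand":0,"x":0.041,"y":0,"z":-0.029,"ax":0,"ay":0,"az":0}]'

```text
t: 19.18
tool_pos: [0.4123, 0.0229, 0.2538]
orientation: [0.115, 2.523, -0.032]
force: [-3.7, 0.4, 8.8]
opening: 0.0093
gripper_force: 15.0
```

```bash
python3 - <<'E'
from h import *
plan()
p,d=read_camera('top');P=cab(pts('top',d).reshape(-1,3)).reshape(400,640,3);hsv=cv2.cvtColor(p,cv2.COLOR_BGR2HSV)
m=(cv2.inRange(hsv,(80,100,30),(100,255,255))>0)&(P[...,0]<.05)&(P[...,0]>-.2)&(abs(P[...,1])<.2);Q=P[m]
print(len(Q),np.percentile(Q,[2,50,98],axis=0).round(3) if len(Q) else 0)
E
```

```text
t 19.18 q [-0.06 -0.63  2.47 -0.02  0.69 -1.53] F [-3.7  0.4  8.8] open 0.0093
grasp pt cab [-0.1203 -0.0109  0.1175]
1093 [[-0.085 -0.135  0.061]
 [-0.053 -0.035  0.07 ]
 [-0.007  0.107  0.116]]
```

carry_out --targets '[{"hand":45,"x":0,"y":0,"z":0,"ax":0,"ay":0,"az":0},{"hand":45,"x":0,"y":0,"z":0,"ax":0,"ay":0,"az":0},{"hand":45,"x":0,"y":0,"z":0,"ax":0,"ay":0,"az":0},{"hand":45,"x":-0.006,"y":0,"z":-0.008,"ax":0,"ay":0,"az":0},{"hand":45,"x":-0.02,"y":0,"z":-0.029,"ax":0,"ay":0,"az":0},{"hand":45,"x":-0.037,"y":0,"z":-0.053,"ax":0,"ay":0,"az":0},{"hand":45,"x":-0.057,"y":0,"z":-0.082,"ax":0,"ay":0,"az":0},{"hand":45,"x":-0.074,"y":0,"z":-0.107,"ax":0,"ay":0,"az":0}]'

```text
t: 20.23
tool_pos: [0.4114, 0.0225, 0.386]
orientation: [0.116, 2.522, -0.032]
force: [0.5, 0.0, 0.5]
opening: 0.042
gripper_force: 0.0
```

```bash
python3 - <<'E'
from h import *
plan()
p,d,P=wpts();cv2.imwrite('pics/w7.png',p);hsv=cv2.cvtColor(p,cv2.COLOR_BGR2HSV)
m=(cv2.inRange(hsv,(80,100,30),(100,255,255))>0)&(d>0)&(abs(P[...,1])<.2)&(P[...,2]>.1);Q=P[m];print('rim',np.percentile(Q,[1,50,99],axis=0).round(3))
E
```

```text
t 20.23 q [-0.06 -0.77  2.3  -0.01  0.99 -1.54] F [0.5 0.  0.5] open 0.042
grasp pt cab [-0.121  -0.0114  0.2498]
rim [[-0.113 -0.137  0.1  ]
 [-0.081 -0.016  0.108]
 [ 0.035  0.11   0.148]]
```

View pics/w7.png

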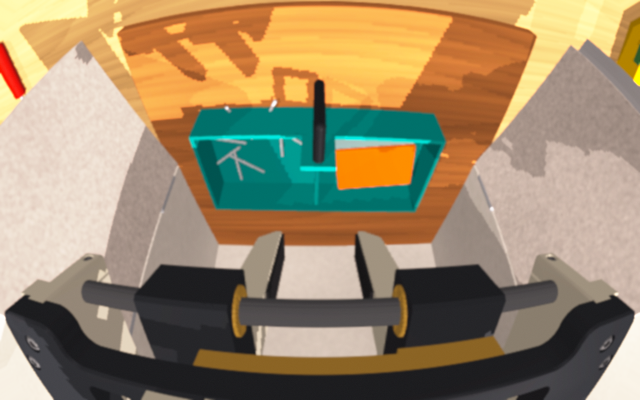

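The tray lies flat with its rim from x -0.085 to +0.035, so about 70% is out. The case (375,165) is inside it, both leaves are open and the fingers are clear. Handing in.

```bash
python3 -c "
from plant import robot
print(robot.close_job())"
```

```text
the job is handed in; nothing more can be done
None
```

The job is handed in at about 20 s: the bolt is down, both leaves are open past square, and the tray stands about 70% out in front of the doorway, flat on the board with the hook case in it and the gripper clear of everything.

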